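Find the key and plug in the relay

TASK

Take the plug-in relay from the tray and plug it into the relay base on the bench: turn it gently in the well until its notch finds the key, never forcing it, and let it go fully home. Then slide the base's retaining latch fully shut over the relay's collar and leave the other things on the bench alone.

Things in the scene. Friction and masses are not known exactly. Their poses are not given: they have to be found in the camera images.
- relay: Plug-in relay, ~120 g, upright in the tray. Origin: centre of the foot's underside, z up. Black round foot 32 mm diameter, 14 mm long; black collar 52 mm diameter at 14 to 19 mm; grey housing 28 x 28 mm, sides along x and y, at 19 to 61 mm, to be gripped. The foot has one notch down its whole length, 9 mm wide, 6 mm deep, on its +x side; a small grey nib on the collar's top marks that side.
- relay_foot (a point): Centre of the underside of the relay's foot (the relay's origin). Off the key the foot enters the well 4 mm and stops on the key, 24.5 mm above the base's origin. With the notch within about 0.1 rad of the key it goes 8.5 mm deeper, until the collar rests on the block's three low domes: 16 mm above the base's origin (fully home).
- socket: Relay base fixed to the bench: grey block 70 x 70 x 28.5 mm (with three domes 1.5 mm high on top) and a round well in its top; a 36.5 mm high step on its +x side carries the latch. Origin: on the well's axis at bench height, z up, +x from the well to the latch. More than 35 N between relay and base would break the key; 5 to 8 N is enough for feeling.
- well (a point): Centre of the well's mouth, 28.5 mm above the bench. Well 34.4 mm in diameter, 16 mm deep, 3 mm chamfer. One round-topped key, 6 mm wide, sticks 5.5 mm in from the wall, its top 4 mm below the mouth. It was set by hand and does not turn: seen from the well's axis it stands anywhere from 0.2 to 1.8 rad counter-clockwise (from above) of the base's +x direction; its angle is not measured.
- latch (a joint): Retaining latch of the base, slide in m: 0 open, 0.016 fully shut. Starts near 0, moves along the base's -x (towards the well) with about 3 N of friction and stays where it is left. Its steel tongue, 16 mm wide, 5 mm thick, underside 37 mm above the bench, slides over the relay's collar, which it passes only when the relay is fully home.
- latch_grip (a point): Centre of the top of the latch's upright steel handle: 8 mm thick along the base's x, 24 mm wide along its y, 22 mm high above the tongue; top 64 mm above the bench; 58 mm from the well's axis along the base's +x when open, 42 mm when shut. Push its outer face or grip it from above.
- tray: Shallow blue parts tray fixed to the bench, 150 x 240 mm (x, y), rim 12 mm high, floor 3 mm thick. Origin: centre of its underside.
- breaker: Bystander: white circuit breaker lying flat in the tray's +y half, 80 mm long, 18 mm high. Origin under its main block.
- screwdriver: Bystander: screwdriver 200 mm long lying on the bench beyond the base and tray.
- terminals: Bystander: grey terminal strip 22 x 70 x 22 mm on the bench near the robot.
- spray: Bystander: aluminium can 52 mm in diameter, 100 mm high, standing at the far left of the bench.
Not all that is in view belongs to the job. Of the things shaped like the relay, the black one is meant.

How it is judged (in metres and radians):
On the way, in this order (a step that is already met when the one before it is completed fails the run):
1. the relay is fully home in the base, upright (z of relay in the frame of socket below 0.0185 m and horizontal distance between relay and socket below 0.004 m and angle between relay's own z axis and vertical below 0.08 rad), for 0.2 s.
2. the latch is shut (value of joint latch above 0.0135 m), for 0.2 s.
At the end, for the whole second after the job is handed in: The relay stands upright (within 0.08 rad) and at rest fully home in the base: its origin less than 18.5 mm above the base's origin and within 4 mm of the well's axis; the latch is shut to more than 13.5 mm of its 16 mm (all of step 1 and value of joint latch above 0.0135 m and linear speed of relay below 0.02 m/s); the robot touches nothing.
It fails at once if more than 35 N between the relay and the base (contact force between relay and socket above 35 N).
It fails at once if a bystander moved more than 20 mm (distance of any of breaker, screwdriver, terminals, spray from where it was at the start of the episode above 0.02 m).
It also fails if it takes over 72 s, if anything falls off the work surface, if the arm or the gripper's body presses on something with over 40 N, if the wrist force passes 120 N, or if a joint passes its speed limit or range.

ROBOT

A 7-joint arm with a two-finger parallel gripper is mounted at the origin on the work surface. World frame = base frame: x ahead of the robot, y to its left, z up, the work surface at z = 0. Lengths are in mm, angles in rad, forces in N, time in s.
With the tool pointing down it reaches from about 425 to 825 mm from the base axis. Payload 3.6 kg.
Tool frame: the origin (TCP) lies at the very end of the fingers, on their centre line; the grasp point (between the pads) lies robot.hold_point_z behind it (robot.hold_point_z is the distance from the TCP to the grasp point, in mm); z points along the fingers, y is the direction in which the jaws open and shut (so a half turn about z gives the same grasp; the last joint's range is limited). The gripper opens to 85 mm and grips with 20 to 120 N. Pads are 22 mm wide; open, the fingers measure 114 mm over their backs; the gripper's body (76 mm by 85 mm) begins 54 mm behind the grasp point. The pads swing forward as they close: fully open they stand 13 mm farther back than shut.
Start: joints at [-1.143, 0.615, -0.013, 1.423, 0.008, 1.103, -0.04], TCP at [284.914, 584.198, 231.297] pointing down, gripper open.
Joint ranges: [-3.12, 3.12], [-0.3, 2.06], [-1.34, 1.32], [0.26, 2.42], [-1.36, 4.5], [0.01, 1.98], [-2.84, 2.84]. Speed limits (rad/s): [2.79, 2.79, 3.14, 3.14, 3.14, 3.14, 3.14].

INTERFACE

Orientations are given as a unit quaternion [x, y, z, w].
In Python, from rig import robot, imaging, ticket gives the robot as it stands.
- The arm moves only by the shell command python3 -m crank 'ROWS' [OPENING] [FORCE]. ROWS is a JSON object of lists of equal length, an entry for each row: "dp": the shift along the tool's x, y, z in m, a list of three; "spin": the turn about the tool's z in degrees. A call has 1 to 5 rows; each row shifts and turns the pose as measured when the row begins, along the tool's axes as they then stand; what a row does not reach is not made up. A row lasts 1/8 s, in which the tool goes at most 62.5 mm and 10.7 degrees, less where a joint would pass 70% of its speed; a pose out of reach is approached as far as the arm can. A call is refused whole if a number of a shift passes 0.0625 or a number of a turn 10.7, either way. A call with a gripper value outside its range is refused whole. OPENING is the closure, from -1 (fully open) to 1 (shut), set as the call begins (- or left out, the last holds). The fingers move at their own pace and stop on an object; FORCE is the grip in N (left out, the last holds). Time passes only in rows, so rows that do not move let the fingers close. It gives the time, the measured TCP pose, the force and the opening at its end, in the units of the state.
- robot.read_state(): the state, without advancing time (a new reading comes with each control period).
- imaging.get_image(name): name is "scene" or "top"; returns a dict with "image" (400x640x3 uint8, blue, green, red), "fx", "fy", "cx", "cy" (pixels), "R" (3x3) and "t" (3): a world point X has camera coordinates R X + t. Camera axes: x right, y down, z forward; pixel columns grow to the right and rows downward; lengths in mm; the calibration is good to about 2 mm. A picture is of the moment at which its call begins. There is no depth.
- ticket.job_done(): hands the job in, once; it reports no verdict.
The state is a dict: "time_s": time; "qpos": joint angles; "qvel": joint speeds; "joint_efforts": joint torques, N m; "tool_pos": TCP position; "eef_rot": TCP orientation; "wrist_force": force on the tool from outside, world axes, zero at the start; "ft_torque": the same for the moment, N m; "width": finger opening in mm.
Only numpy, scipy, OpenCV 4.12 (cv2) and the standard library are available. Lean on these libraries where they do the work, as an engineer would, in place of code of your own. Each camera call takes 0.05 s, during which the arm holds its last target. There are 200 camera calls.

## Working session

There is one attempt and no reset: what is moved stays moved. The work goes in short steps, Python scripts to look and compute and a shell command to move; the robot and the scene stay as the last step left them, time stands still between calls to the robot, and variables do not carry over. Pictures are saved under pics/ and viewed, about 8 in all and at most 12, crops included, and the job is handed in when it is done.

```bash
ls; mkdir -p pics; python3 - <<'E'
from rig import robot,imaging
import cv2
s=robot.read_state();print(s, robot.hold_point_z)
for n in("scene","top"):
    d=imaging.get_image(n);cv2.imwrite(f"pics/{n}0.png",d["image"]);print(n,{k:d[k] for k in d if k!="image"})
E
```

```text
pics
{'time_s': 0.0, 'qpos': array([-1.14349162,  0.61597458, -0.01261682,  1.42495684,  0.00809959,
        1.10335842, -0.04037127]), 'qvel': array([-1.55521826e-05,  5.96245258e-04,  8.45360295e-04,  1.36259706e-03,
        3.12580428e-04,  2.36038370e-04, -8.96508458e-04]), 'joint_efforts': array([ 1.30320191e-04, -4.69216919e+01,  2.59232987e-01, -1.71028340e+01,
        9.92124929e-03,  9.78752301e-03,  8.49392961e-06]), 'tool_pos': array([284.60197856, 583.51313855, 230.08299712]), 'eef_rot': array([ 2.24913466e-01,  9.74377843e-01, -1.29380882e-03, -2.78849322e-04]), 'wrist_force': array([ 0.2486162 , -0.36245323,  0.28846595]), 'ft_torque': array([-0.00551978, -0.00898935,  0.04340388]), 'width': 85.2560903191833} 18.700000000000003
scene {'fx': 463.1870420965857, 'fy': 463.1870420965857, 'cx': 324.52973263073636, 'cy': 206.55296867905352, 'R': array([[ 0.76984798,  0.63819253,  0.0066619 ],
       [ 0.45686753, -0.54376804, -0.70398038],
       [-0.44565249,  0.54500148, -0.71018818]]), 't': array([-432.62597683, -188.50547462, 1346.42206905])}
top {'fx': 445.08586679179695, 'fy': 445.08586679179695, 'cx': 324.1935569220539, 'cy': 201.40495439366384, 'R': array([[-0.02091464, -0.9996557 , -0.01584492],
       [-0.9920214 ,  0.02272045, -0.12400533],
       [ 0.12432264,  0.01312498, -0.99215504]]), 't': array([  25.97033639,  543.09440526, 1133.57472275])}
```

View pics/scene0.png

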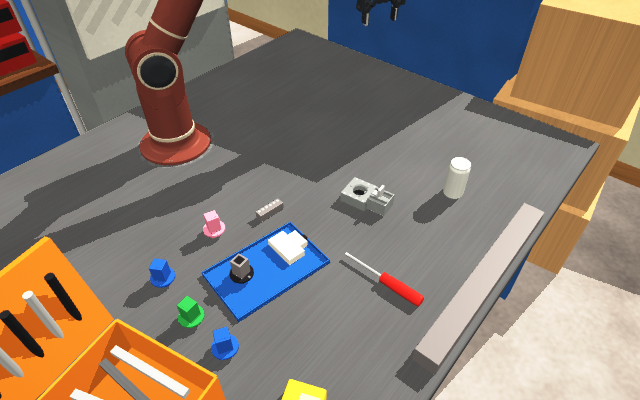

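View pics/top0.png

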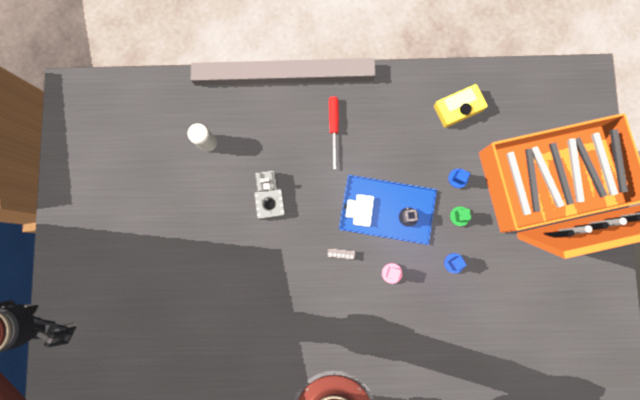

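Relay look-alikes in top view: the black/grey one in the tray (410,216), pink (392,273), green (461,216), blue (459,178) and blue (455,263). I choose the black one in the tray. The base is at (268,198), with the latch end up at (266,180). Next is one close crop of both.

```bash
python3 - <<'E'
import cv2,numpy as np
t=cv2.imread("pics/top0.png");s=cv2.imread("pics/scene0.png")
def c(i,x,y,w,h):return cv2.resize(i[y:y+h,x:x+w],(400,300),interpolation=cv2.INTER_CUBIC)
a=np.hstack([c(t,380,195,56,42),c(t,240,168,56,42)]);b=np.hstack([c(s,212,245,56,42),c(s,336,170,64,48)])
cv2.imwrite("pics/crop0.png",np.vstack([a,b]))
E
```

```text
(no output)
```

View pics/crop0.png

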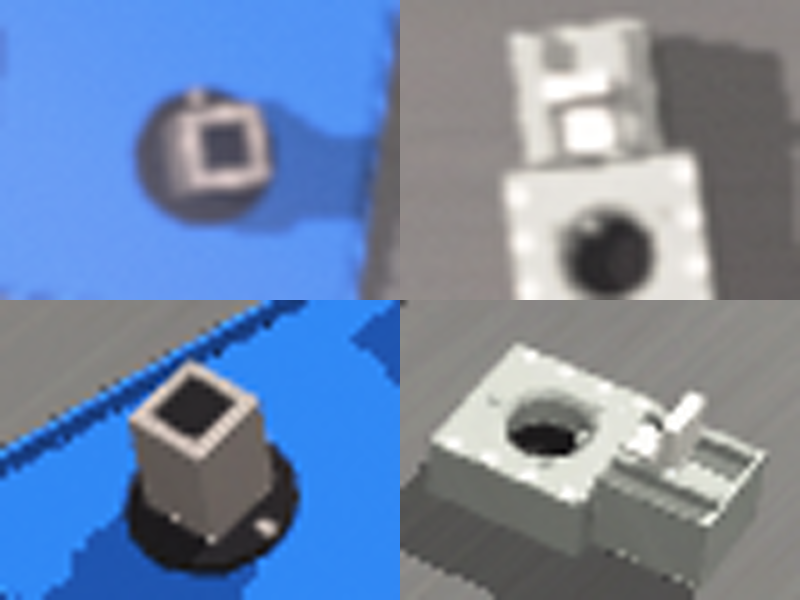

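Crop: the black relay with grey housing is confirmed. Its nib is at top (407.6,208.6) and the housing top at (411.5,215.4). The well mouth is at top (269,203) and scene (360,190.5). A bright bit in the well, up-left in the top view, hints that the key is about 0.5 rad ccw of world +x.

```bash
cat > h.py <<'E'
import cv2,numpy as np,json
from rig import imaging,robot
def cam(n,save=None):
    d=imaging.get_image(n)
    if save: cv2.imwrite(save,d["image"])
    return d
def ray(d,uv):
    v=np.array([(uv[0]-d["cx"])/d["fx"],(uv[1]-d["cy"])/d["fy"],1.]);return -d["R"].T@d["t"],d["R"].T@v
def plane(d,uv,z):
    o,v=ray(d,uv);return o+v*(z-o[2])/v[2]
def proj(d,X):
    c=d["R"]@np.array(X)+d["t"];return np.array([d["fx"]*c[0]/c[2]+d["cx"],d["fy"]*c[1]/c[2]+d["cy"]])
def blobs(m,amin=8):
    n,l,s,c=cv2.connectedComponentsWithStats(m.astype(np.uint8));return [(s[i].tolist(),c[i].round(2)) for i in range(1,n) if s[i][4]>=amin],l
E
cat > m.py <<'E'
from h import *
T=cam("top");S=cam("scene")
def win(d,x,y,w,h,k=8):
    return cv2.resize(d["image"],None,fx=k,fy=k,interpolation=cv2.INTER_CUBIC)[y*k:(y+h)*k,x*k:(x+w)*k]
def up(c,x,y,k=8): return np.array(c)/k+[x,y]-.5+.5/k
# relay
for nm,d,(x,y,w,h) in(("T",T,(392,200,36,30)),("S",S,(218,248,46,40))):
    i=win(d,x,y,w,h);hsv=cv2.cvtColor(i,cv2.COLOR_BGR2HSV);g=cv2.cvtColor(i,cv2.COLOR_BGR2GRAY)
    m=(i[...,0].astype(int)-i[...,2]<45)
    cs=max(cv2.findContours(m.astype(np.uint8),0,1)[0],key=cv2.contourArea)
    mec=cv2.minEnclosingCircle(cs);c=up(mec[0],x,y);print(nm,"sil",c,mec[1]/8,"z18",plane(d,c,22)[:2])
    b=m&(g>(120))
    cs=max(cv2.findContours(b.astype(np.uint8),0,1)[0],key=cv2.contourArea)
    r=cv2.minAreaRect(cs);c=up(r[0],x,y);print(" house",c,np.array(r[1])/8,r[2],plane(d,c,64)[:2])
    if nm=="T":
        p=[plane(d,up(q,x,y),64)[:2] for q in cv2.boxPoints(r)]
        for k in range(2): e=p[k+1]-p[k];print("  side",np.linalg.norm(e),np.arctan2(e[1],e[0]))
    for q in blobs(b,60)[0]: print("  blob",q[0][4]/64,up(q[1],x,y),plane(d,up(q[1],x,y),22)[:2])
# base
for nm,d,(x,y,w,h) in(("T",T,(250,165,40,60)),("S",S,(334,172,64,48))):
    i=win(d,x,y,w,h);g=cv2.cvtColor(i,cv2.COLOR_BGR2GRAY)
    b=g>(165 if nm=="T" else 150)
    cs,hi=cv2.findContours(b.astype(np.uint8),cv2.RETR_CCOMP,1)
    for k,cc in enumerate(cs):
        a=cv2.contourArea(cc)
        if a>600:
            r=cv2.minAreaRect(cc);c=up(r[0],x,y);print(nm,"hole" if hi[0][k][3]>=0 else "out",a/64,c,np.array(r[1])/8,r[2],plane(d,c,28.5)[:2])
            if hi[0][k][3]<0 and a>20000:
                q=[plane(d,up(p,x,y),28.5)[:2] for p in cv2.boxPoints(r)];print(np.round(q,1).tolist())
    np.save(nm+".npy",i);cv2.imwrite(f"pics/base{nm}.png",i)
E
python3 m.py
```

```text
T sil [408.4197216  216.08587074] 9.555521965026855 z18 [ 501.03458851 -206.5850769 ]
 house [410.16586113 214.09845638] [13.98749256 14.19451809] 86.34777069091797 [ 502.31157602 -203.86016551]
  side 36.050043268164096 -1.5292569193649355
  side 35.611195789051585 -3.125025801050809
  blob 123.84375 [409.73625 214.97375] [ 503.89329606 -210.17005097]
S sil [240.25406456 267.95731735] 15.073898315429688 z18 [ 494.27578241 -203.55821807]
 house [229.43749809 254.74999905] [23.74999619 14.37499809] 0.0 [ 478.93843335 -213.01680064]
  blob 175.65625 [225.7825 252.22  ] [ 437.57970654 -194.23895019]
  blob 79.640625 [238.735   260.42875] [ 476.6290129  -191.58430055]
  blob 4.328125 [248.805   276.30375] [ 524.43512741 -207.08825311]
  blob 1.015625 [241.15125 277.89   ] [ 515.00999277 -220.34851911]
T out 1020.6875 [267.27624512 193.62994194] [46.11863708 27.97968864] 82.23483276367188 [568.4094448  164.34472581]
[[625.9, 209.4], [634.3, 135.3], [511.7, 119.9], [503.4, 193.0]]
T hole 147.171875 [268.58172989 203.34134674] [13.31280613 14.07551861] 56.3099365234375 [542.43532563 161.0223427 ]
T hole 12.9609375 [264. 190.] [8.875 2.125] 0.0 [578.32789827 172.99444748]
T hole 12.2421875 [261.625 175.   ] [3.625 4.625] 0.0 [618.84461836 179.16236196]
S out 744.1796875 [367.67948151 191.69287682] [52.82770538 22.93724442] 15.549805641174316 [567.88695836 162.0947374 ]
[[522.0, 104.8], [482.7, 180.4], [614.6, 220.5], [646.6, 145.2]]
S hole 37.125 [386.77090836 194.90758133] [9.94889545 4.90287304] 23.629375457763672 [611.16276436 183.27237904]
S hole 104.203125 [359.625  190.0625] [14.375  9.75 ] 0.0 [548.85358024 153.8837194 ]
```

```bash
python3 - <<'E'
import cv2,numpy as np
T=np.load("T.npy");S=np.load("S.npy");S=cv2.resize(S,(470,352))
o=np.zeros((480,790+0,3),np.uint8);o[:,:320]=T;o[:352,320:790]=S;cv2.imwrite("pics/base.png",o)
E
```

```text
(no output)
```

View pics/base.png

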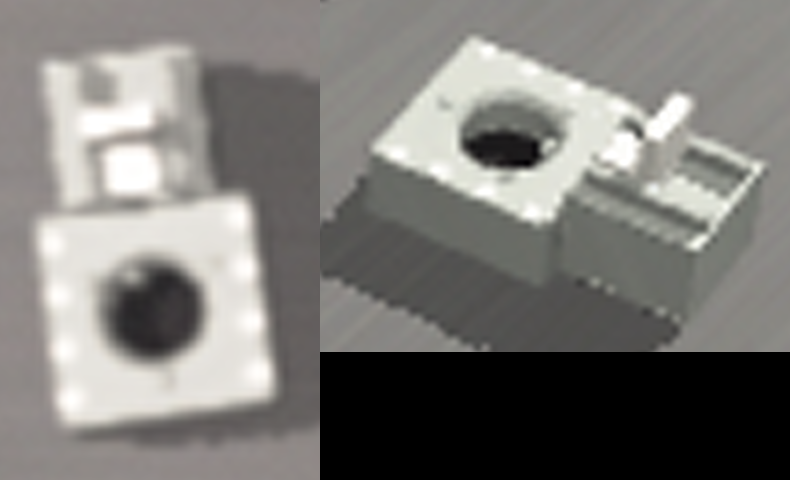

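```bash
cat > tri.py <<'E'
from h import *
T=cam("top");S=cam("scene")
def tri(a,b):
    (o1,v1),(o2,v2)=ray(T,a),ray(S,b);v1/=np.linalg.norm(v1);v2/=np.linalg.norm(v2)
    A=np.stack([v1,-v2],1);l=np.linalg.lstsq(A,o2-o1,rcond=None)[0];p,q=o1+l[0]*v1,o2+l[1]*v2;return (p+q)/2,np.linalg.norm(p-q)
E
python3 - <<'E'
from tri import *
np.set_printoptions(precision=1,suppress=True)
for nm,a,b,z in(("well",(269.2,203.2),(359.5,189.5),28.5),("house",(411.3,215.2),(238.5,259.5),64),("nib",(407.5,208.4),(248.8,276.3),23.5)):
    print(nm,plane(T,a,z),plane(S,b,z),*tri(a,b))
c=[plane(T,np.array(p)/8+[249.5,164.5],28.5)[:2] for p in((38,215),(248,193),(276,400),(65,428))]
for i,j in((3,0),(2,1),(1,0),(2,3)):
    e=c[j]-c[i];print(np.linalg.norm(e),round(np.arctan2(e[1],e[0]),3))
print(np.mean(c,0))
s=robot.read_state();print(s["tool_pos"])
E
```

```text
well [542.8 159.4  28.5] [547.4 155.3  28.5] [543.7 160.4  22.6] 0.5673667543346753
house [ 499.4 -206.6   64. ] [ 502.8 -209.5   64. ] [ 499.8 -207.4   59.6] 0.052775264053032324
nib [ 521.3 -204.8   23.5] [ 525.3 -207.7   23.5] [ 521.9 -205.6   18.2] 0.4068264219190889
71.52929173945405 0.123
69.58047573873195 0.124
69.9593978770426 1.653
69.96491345461013 1.681
[543.1 159.7]
[284.8 584.  230.9]
```

```bash
cat > d.py <<'E'
import sys,numpy as np
from rig import robot
from scipy.spatial.transform import Rotation as R
s=robot.read_state();r=R.from_quat(s["eef_rot"]);M=r.as_matrix()
ya=np.arctan2(M[1,1],M[0,1])
print("t",round(s["time_s"],2),"tcp",s["tool_pos"].round(1),"yang",round(ya,3),"tilt",M[:,2].round(3),"F",s["wrist_force"].round(1),"T",s["ft_torque"].round(2),"w",round(s["width"],1))
if len(sys.argv)>1:
    g=np.array([float(a) for a in sys.argv[1:4]]);print("tool dp mm",(M.T@(g-s["tool_pos"])).round(1))
    if len(sys.argv)>4: print("spin deg",round(np.degrees(ya-float(sys.argv[4])),1))
E
R='{"dp":[[-0.04,-0.028,0],[-0.04,-0.028,0],[-0.04,-0.028,0],[-0.04,-0.028,0],[-0.04,-0.028,0]],"spin":[0,0,0,0,0]}'
python3 -m crank '{"dp":[[-0.04,-0.028,0],[-0.04,-0.028,0],[-0.04,-0.028,0],[-0.04,-0.028,0],[-0.04,-0.028,0]],"spin":[0,0,0,0,0]}' -0.2 40
python3 -m crank '{"dp":[[-0.04,-0.028,0],[-0.04,-0.028,0],[-0.04,-0.028,0],[-0.04,-0.028,0],[-0.04,-0.028,0]],"spin":[0,0,0,0,0]}'
python3 -m crank '{"dp":[[0,0,0],[0,0,0],[0,0,0],[0,0,0],[0,0,0]],"spin":[10,10,10,10,10]}'
python3 d.py 501 -208 130 0.09
```

```text
time_s: 0.92
tool_pos: [403.4, 369.8, 229.6]
eef_rot: [0.22, 0.976, 0.001, -0.001]
wrist_force: [0.5, 0.2, -1.0]
width: 51.2
time_s: 1.55
tool_pos: [527.8, 150.6, 229.8]
eef_rot: [0.219, 0.976, 0.002, -0.0]
wrist_force: [-0.1, 0.1, -0.2]
width: 51.3
time_s: 2.17
tool_pos: [530.8, 142.4, 230.0]
eef_rot: [0.627, 0.779, 0.001, 0.001]
wrist_force: [0.9, 0.1, -0.0]
width: 51.4
t 2.17 tcp [530.8 142.4 230. ] yang 0.216 tilt [ 0.003  0.001 -1.   ] F [ 0.9  0.1 -0. ] T [-0.03 -0.06 -0.  ] w 51.4
tool dp mm [-335.9 -104.3   99.5]
spin deg 7.2
```

```bash

python3 -m crank '{"dp":[[-0.05,-0.016,0.01],[-0.05,-0.016,0.01],[-0.05,-0.016,0.01],[-0.05,-0.016,0.01],[-0.05,-0.016,0.01]],"spin":[0,0,0,0,0]}' >/dev/null
python3 -m crank '{"dp":[[-0.043,-0.012,0.02],[-0.043,-0.012,0.02],[0,0,0],[0,0,0]],"spin":[0,0,7,0]}'
python3 d.py 501 -208 75 0.09
```

```text
time_s: 3.3
tool_pos: [505.0, -216.6, 136.9]
eef_rot: [0.672, 0.74, 0.004, 0.003]
wrist_force: [0.1, 0.1, -0.3]
width: 51.2
t 3.3 tcp [ 505.  -216.6  136.9] yang 0.096 tilt [ 0.01   0.002 -1.   ] F [ 0.1  0.1 -0.3] T [ 0.05 -0.02  0.02] w 51.2
tool dp mm [ 8.9 -3.8 61.8]
spin deg 0.4
```

```bash

python3 -m crank '{"dp":[[0.0045,-0.002,0.031],[0.0045,-0.002,0.031],[0,0,0]],"spin":[0,0,0]}'
python3 d.py 501 -208 30 0.09
python3 - <<'E'
from tri import *
p=robot.read_state()["tool_pos"]
o=[]
for d,(x,y,w,h) in((T,(375,185,72,56)),(S,(195,215,92,72))):
    u=proj(d,p);print(u)
    o.append(cv2.resize(d["image"][y:y+h,x:x+w],(400,312),interpolation=cv2.INTER_CUBIC))
cv2.imwrite("pics/g1.png",np.hstack(o))
E
```

```text
time_s: 3.68
tool_pos: [502.9, -206.5, 75.1]
eef_rot: [0.669, 0.743, 0.005, 0.005]
wrist_force: [-0.1, 1.0, 0.6]
width: 51.1
t 3.67 tcp [ 502.9 -206.5   75.1] yang 0.106 tilt [ 0.014  0.001 -1.   ] F [-0.1  1.   0.6] T [ 0.01 -0.01  0.03] w 51.1
tool dp mm [-1.2 -2.7 45. ]
spin deg 0.9
[412.75723933 212.54577353]
[238.86224968 255.5914739 ]
```

View pics/g1.png

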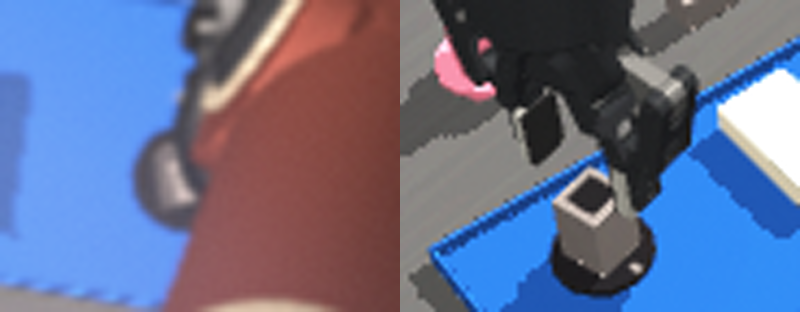

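The picture shows the jaws straddling the housing in x: tips at crop (535,162) and (635,210), housing top between them at (590,190). Descend and grip.

```bash

python3 -m crank '{"dp":[[-0.001,-0.002,0.015],[0,-0.001,0.015],[0,0,0.010],[0,0,0.004],[0,0,0]],"spin":[1,0,0,0,0]}'
python3 -m crank '{"dp":[[0,0,0],[0,0,0],[0,0,0],[0,0,0],[0,0,0]],"spin":[0,0,0,0,0]}' 1 60
python3 d.py 501 -208 30 0.09
```

```text
time_s: 4.4
tool_pos: [504.7, -210.7, 32.6]
eef_rot: [0.676, 0.737, 0.007, 0.01]
wrist_force: [-0.1, 0.2, 0.5]
width: 51.2
time_s: 5.03
tool_pos: [505.2, -210.9, 33.3]
eef_rot: [0.676, 0.737, 0.007, 0.011]
wrist_force: [-0.4, 0.5, -0.3]
width: 27.4
t 5.03 tcp [ 505.2 -210.9   33.3] yang 0.087 tilt [ 0.026 -0.005 -1.   ] F [-0.4  0.5 -0.3] T [-0.01  0.04 -0.01] w 27.4
tool dp mm [ 3.3 -4.   3.2]
spin deg -0.2
```

```bash

python3 -m crank '{"dp":[[0,0,-0.02],[0,0,-0.04],[0,0,-0.04],[0,0,-0.02],[0,0,0]],"spin":[0,0,0,0,0]}'
python3 d.py 545 157 155 0.35
```

```text
time_s: 5.65
tool_pos: [501.4, -209.7, 155.7]
eef_rot: [0.676, 0.737, 0.007, 0.01]
wrist_force: [-0.3, 0.1, -0.8]
width: 26.8
t 5.65 tcp [ 501.4 -209.7  155.7] yang 0.087 tilt [ 0.023 -0.003 -1.   ] F [-0.3  0.1 -0.8] T [-0.02  0.03  0.  ] w 26.8
tool dp mm [361.5  75.3   0.5]
spin deg -15.1
```

```bash

python3 -m crank '{"dp":[[0.03,0.006,0],[0.05,0.0105,0],[0.05,0.0105,0],[0.05,0.0105,0],[0.05,0.0105,0]],"spin":[0,0,0,0,0]}'>/dev/null
python3 -m crank '{"dp":[[0.05,0.0105,0],[0.05,0.0105,0],[0.03,0.006,0],[0,0,0],[0,0,0]],"spin":[0,0,0,-7.5,-7.5]}'
python3 d.py 545 157 130 0.35
python3 - <<'E'
from tri import *
import cv2
o=[]
for d,(x,y,w,h) in((T,(235,165,72,56)),(S,(315,130,92,72))):
    o.append(cv2.resize(d["image"][y:y+h,x:x+w],(400,312),interpolation=cv2.INTER_CUBIC))
cv2.imwrite("pics/g2.png",np.hstack(o))
E
```

```text
time_s: 6.9
tool_pos: [539.9, 167.8, 139.6]
eef_rot: [0.57, 0.821, -0.003, 0.003]
wrist_force: [-0.7, -0.0, 0.0]
width: 27.3
t 6.9 tcp [539.9 167.8 139.6] yang 0.357 tilt [ 0.002 -0.008 -1.   ] F [-0.7 -0.   0. ] T [-0.03  0.03 -0.05] w 27.3
tool dp mm [-11.8   1.    9.7]
spin deg 0.4
```

View pics/g2.png

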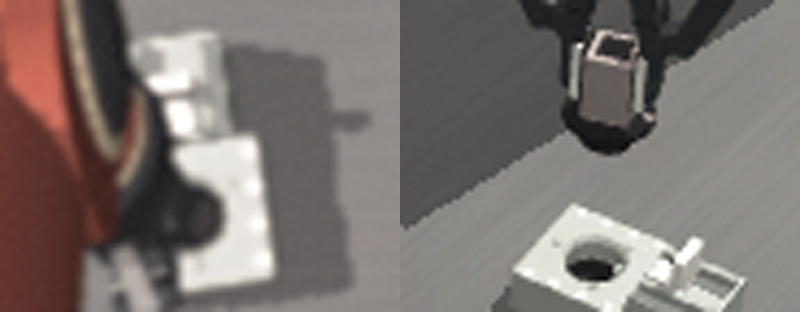

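The relay is held upright, nib at (650,118). Its housing top centre is at crop (616,49), and the well mouth at (597,262).

```bash
python3 - <<'E'
from tri import *
np.set_printoptions(precision=1,suppress=True)
tcp=np.array([539.9,167.8,139.6])
f=lambda x,y:(315+(x-400)/4.348-.4,130+y/4.333-.4)
h=f(616,49);c=f(609,0);w=f(597,262)
P=plane(S,h,170.6);print("house",P,P-tcp)
print("well",w,plane(S,w,28.5))
print("proj axis top",proj(S,tcp+[0,0,31]),h,"collar",proj(S,tcp+[0,0,-13]),c)
E
```

```text
house [541.4 167.6 170.6] [ 1.5 -0.2 31. ]
well (359.9081876724931, 190.06618970690053) [549.4 154.3  28.5]
proj axis top [363.8 140.6] (364.27801287948483, 140.90856219709207) collar [362.6 155.4] (362.66807727690895, 129.6)
```

```bash
python3 d.py 546.5 155.5 70 0.357 | tail -2
python3 -m crank '{"dp":[[-0.007,0.001,0.01],[-0.007,0.001,0.02],[0,0,0.02],[0,0,0.016],[0,0,0]],"spin":[0,0,0,0,0]}'
python3 d.py 546.5 155.5 64 0.35
```

```text
tool dp mm [-12.1   1.8  70.6]
spin deg -0.5
time_s: 7.72
tool_pos: [548.0, 149.3, 70.0]
eef_rot: [0.578, 0.816, -0.004, 0.004]
wrist_force: [-0.3, 0.2, -0.5]
width: 27.0
t 7.72 tcp [548.  149.3  70. ] yang 0.339 tilt [ 0.002 -0.011 -1.   ] F [-0.3  0.2 -0.5] T [ 0.03  0.07 -0.01] w 27.0
tool dp mm [6.4 0.6 6. ]
spin deg -0.6
```

```bash

python3 -m crank '{"dp":[[0.006,0,0.003],[0,0,0]],"spin":[0,0]}'>/dev/null;python3 d.py 546.5 155.5 64 0.35
python3 - <<'E'
from tri import *
d=S;x,y,w,h=325,150,76,57
i=cv2.resize(d["image"][y:y+h,x:x+w],(800,600),interpolation=cv2.INTER_CUBIC)
cv2.imwrite("pics/g3.png",i)
E
```

```text
t 7.97 tcp [546.6 155.6  67.5] yang 0.339 tilt [ 0.004 -0.01  -1.   ] F [-0.2 -1.  -1.4] T [-0.02 -0.03 -0.02] w 26.9
tool dp mm [-0.  -0.1  3.5]
spin deg -0.6
```

View pics/g3.png

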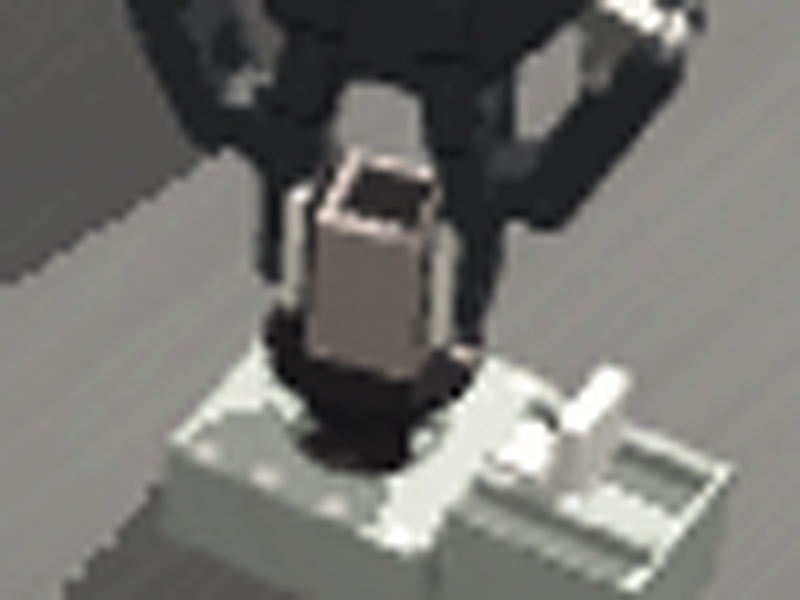

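Foot hovers just above the well, collar centre at column ~375 versus mouth ~370 (about 1 mm). Lowering gently.

```bash

for i in 1 ; do python3 -m crank '{"dp":[[0,0,0.004],[0,0,0.002],[0,0,0.002]],"spin":[0,0,0]}'>/dev/null;python3 d.py 546.5 155.5 54.5;done
python3 -m crank '{"dp":[[0,0,0.002],[0,0,0]],"spin":[0,0]}'>/dev/null;python3 d.py 546.5 155.5 54.5
```

```text
t 8.45 tcp [548.  154.7  60.4] yang 0.338 tilt [ 0.007 -0.01  -1.   ] F [-0.   0.5 -0.7] T [ 0.03  0.03 -0.02] w 27.3
tool dp mm [ 1.3 -1.2  5.9]
t 8.7 tcp [548.  154.7  58.4] yang 0.338 tilt [ 0.007 -0.01  -1.   ] F [-0.4  0.4  0.9] T [-0.1   0.08  0.01] w 27.3
tool dp mm [ 1.3 -1.2  3.8]
```

```bash

python3 -m crank '{"dp":[[0,0,0.001],[0,0,0.001],[0,0,0]],"spin":[0,0,0]}'>/dev/null;python3 d.py 546.5 155.5 54.5
python3 -m crank '{"dp":[[0,0,0.001],[0,0,0.001],[0,0,0]],"spin":[0,0,0]}'>/dev/null;python3 d.py 546.5 155.5 54.5
```

```text
t 9.07 tcp [548.  154.7  58.4] yang 0.337 tilt [ 0.008 -0.009 -1.   ] F [-0.5 -0.2  0.7] T [-0.03  0.13  0.03] w 27.3
tool dp mm [ 1.3 -1.2  3.9]
t 9.45 tcp [548.  154.7  58.3] yang 0.337 tilt [ 0.008 -0.008 -1.   ] F [-0.9 -0.8  1.9] T [-0.11  0.19 -0.01] w 27.4
tool dp mm [ 1.3 -1.2  3.8]
```

```bash

python3 -m crank '{"dp":[[0,0,0.002],[0,0,0.002],[0,0,0.002]],"spin":[0,0,0]}'>/dev/null;python3 d.py 546.5 155.5 54.5
python3 -m crank '{"dp":[[0,0,0.003],[0,0,0.003]],"spin":[0,0]}'>/dev/null;python3 d.py 546.5 155.5 54.5
```

```text
t 9.82 tcp [548.2 154.7  57.7] yang 0.337 tilt [ 0.008 -0.006 -1.   ] F [-4.5 -0.4 16.8] T [-0.28  1.05 -0.03] w 27.2
tool dp mm [ 1.3 -1.3  3.1]
t 10.07 tcp [548.2 154.7  57.4] yang 0.336 tilt [ 0.008 -0.004 -1.   ] F [-6.8 -0.1 23. ] T [-0.41  1.45 -0.02] w 27.1
tool dp mm [ 1.3 -1.4  2.9]
```

Pressed onto the chamfer: 23 N, with the wall pushing towards −x. Backing off and shifting −x.

```bash

python3 -m crank '{"dp":[[0,0,-0.004],[0,0,0]],"spin":[0,0]}'>/dev/null;python3 d.py 545 155.5 57
```

```text
t 10.32 tcp [548.7 154.8  61.7] yang 0.336 tilt [ 0.01  -0.004 -1.   ] F [-0.4 -0.8 -0.4] T [ 0.01 -0.09  0.05] w 27.1
tool dp mm [ 1.9 -3.3  4.7]
```

```bash

python3 -m crank '{"dp":[[0.001,-0.003,0.002],[0,0,0.001],[0,0,0]],"spin":[0,0,0]}'>/dev/null;python3 d.py 545 155.5 57
python3 -m crank '{"dp":[[0,0,0.0015],[0,0,0.0015]],"spin":[0,0]}'>/dev/null;python3 d.py 545 155.5 55
```

```text
t 10.7 tcp [545.  154.8  56.7] yang 0.337 tilt [ 0.009 -0.004 -1.   ] F [-0.1 -0.5 -0.9] T [ 0.03 -0.09  0.06] w 27.0
tool dp mm [ 0.6  0.3 -0.3]
t 10.95 tcp [545.1 154.8  53.4] yang 0.337 tilt [ 0.009 -0.004 -1.   ] F [-0.3  0.6  1. ] T [0.04 0.   0.02] w 27.5
tool dp mm [ 0.6  0.1 -1.6]
```

```bash

python3 -m crank '{"dp":[[0,0,0.001],[0,0,0.001],[0,0,0.001]],"spin":[0,0,0]}'>/dev/null;python3 d.py
python3 -m crank '{"dp":[[0,0,0.001],[0,0,0.001]],"spin":[-2,-2]}'>/dev/null;python3 d.py
python3 -m crank '{"dp":[[0,0,0.001],[0,0,0.001]],"spin":[-2,-2]}'>/dev/null;python3 d.py
```

```text
t 11.32 tcp [544.9 155.7  51.5] yang 0.337 tilt [ 0.008 -0.003 -1.   ] F [-2.1  1.2  0.8] T [ 0.48  0.41 -0.02] w 27.1
t 11.57 tcp [544.9 156.   49.2] yang 0.412 tilt [ 0.009 -0.003 -1.   ] F [ 0.9  1.1 -0. ] T [ 0.06  0.09 -0.06] w 27.5
t 11.82 tcp [545.3 155.5  46.4] yang 0.486 tilt [ 0.009 -0.003 -1.   ] F [ 0.5  1.3 -0.2] T [ 0.12 -0.02  0.05] w 26.9
```

```bash

python3 -m crank '{"dp":[[0,0,0.001],[0,0,0.001]],"spin":[0,0]}'>/dev/null;python3 d.py
python3 -m crank '{"dp":[[0,0,0.001],[0,0,0.001]],"spin":[0,0]}'>/dev/null;python3 d.py
python3 - <<'E'
from tri import *
d=S;x,y,w,h=325,150,76,57
i=cv2.resize(d["image"][y:y+h,x:x+w],(800,600),interpolation=cv2.INTER_CUBIC)
cv2.imwrite("pics/g4.png",i)
E
```

```text
t 12.07 tcp [545.5 155.3  45.5] yang 0.487 tilt [ 0.009 -0.003 -1.   ] F [-3.1  0.3 10.1] T [0.06 0.65 0.04] w 26.9
t 12.32 tcp [545.5 155.3  45.6] yang 0.487 tilt [ 0.009 -0.002 -1.   ] F [-1.4 -0.3  5.6] T [0.03 0.42 0.01] w 27.2
```

View pics/g4.png

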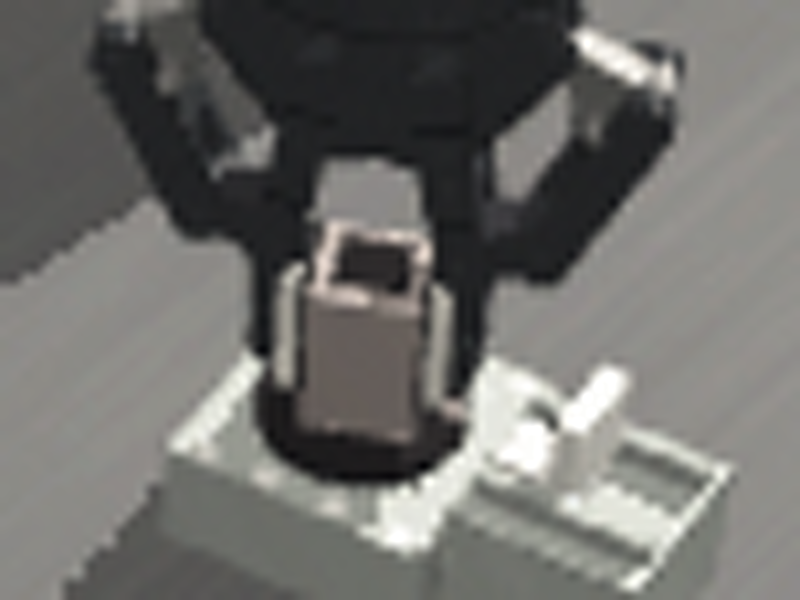

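```bash
python3 - <<'E'
from tri import *
for z in (77,85.5):
    p=proj(S,[545.5,155.3,z]);print(z,p,(p-[325,150]+.45)*10.53)
E
python3 -m crank '{"dp":[[0,0,0.0005],[0,0,0.0005]],"spin":[-3,-3]}'>/dev/null;python3 d.py
python3 -m crank '{"dp":[[0,0,0.0005],[0,0,0.0005]],"spin":[-3,0]}'>/dev/null;python3 d.py
```

```text
77 [360.06775897 174.69848194] [374.0020019  264.81351488]
85.5 [360.28134092 172.06910703] [376.25101984 237.12619703]
t 12.78 tcp [547.2 155.1  45.8] yang 0.596 tilt [ 0.013 -0.002 -1.   ] F [-0.2  0.1  2.7] T [ 0.07 -0.08 -0.05] w 26.9
t 13.03 tcp [547.6 155.4  45.6] yang 0.652 tilt [ 0.014 -0.001 -1.   ] F [-1.8  0.4  5.4] T [-0.04  0.41  0.11] w 27.3
```

The picture shows the collar seated on the block. The housing top at crop (373,260) matches the fully-home prediction (374,265), not the on-key one (376,237). Relieve the twist, release, rise.

```bash

python3 -m crank '{"dp":[[0,0,0],[0,0,0]],"spin":[3,3]}'>/dev/null;python3 d.py
python3 -m crank '{"dp":[[0,0,0],[0,0,0],[0,0,0],[0,0,0]],"spin":[0,0,0,0]}' -0.2 >/dev/null;python3 d.py
python3 -m crank '{"dp":[[0,0,-0.02],[0,0,-0.03],[0,0,-0.03],[0,0,0]],"spin":[0,0,0,0]}' >/dev/null;python3 d.py
```

```text
t 13.28 tcp [546.9 155.1  45.7] yang 0.544 tilt [ 0.012 -0.001 -1.   ] F [-0.9 -0.   3.8] T [0.15 0.31 0.09] w 26.9
t 13.78 tcp [546.2 154.7  44.2] yang 0.544 tilt [ 0.01  -0.002 -1.   ] F [0.3 0.8 0.4] T [0.05 0.01 0.04] w 51.0
t 14.28 tcp [545.  154.6 125.5] yang 0.544 tilt [ 0.008 -0.003 -1.   ] F [-1.1 -0.  -0.4] T [-0.05 -0.01 -0.03] w 51.3
```

```bash

python3 -m crank '{"dp":[[0,0,0],[0,0,0],[0,0,0]],"spin":[8.2,8.2,8.2]}' 1 30 >/dev/null;python3 d.py 635 165.5 125 0.115
python3 - <<'E'
from tri import *
p=(600/10.53+325-.45,378/10.53+150-.45);print("handle",p,plane(S,p,64))
E
```

```text
t 14.65 tcp [543.2 154.  123.1] yang 0.101 tilt [ 0.004 -0.004 -1.   ] F [-0.4 -0.2  0.1] T [ 0.04  0.   -0.03] w 0.0
tool dp mm [ 2.2 92.5 -1.5]
spin deg -0.8
handle (381.530056980057, 185.44743589743592) [600.77563007 169.56828528  64.        ]
```

```bash

python3 -m crank '{"dp":[[0.001,0.045,0],[0.001,0.047,0],[0,0,0]],"spin":[0,0,0]}' >/dev/null;python3 d.py 635 165.5 52 0.115
python3 -m crank '{"dp":[[0,0,0.03],[0,0,0.03],[0,0,0.008],[0,0,0]],"spin":[0,0,0,0]}' >/dev/null;python3 d.py 635 165.5 52 0.115
python3 - <<'E'
from tri import *
o=[]
for d,(x,y,w,h) in((T,(235,155,72,56)),(S,(335,145,80,62))):
    o.append(cv2.resize(d["image"][y:y+h,x:x+w],(400,312),interpolation=cv2.INTER_CUBIC))
cv2.imwrite("pics/g5.png",np.hstack(o))
E
```

```text
t 15.12 tcp [633.5 165.9 119.8] yang 0.115 tilt [-0.003 -0.006 -1.   ] F [-0.  -0.4 -0.5] T [ 0.07 -0.    0.03] w -0.3
tool dp mm [-0.2  1.7 67.8]
spin deg -0.0
t 15.62 tcp [629.8 164.8  48.9] yang 0.121 tilt [-0.009 -0.006 -1.   ] F [-0.5  0.5  0.6] T [-0.02 -0.04  0.01] w -0.1
tool dp mm [ 0.1  5.2 -3.2]
spin deg 0.3
```

View pics/g5.png

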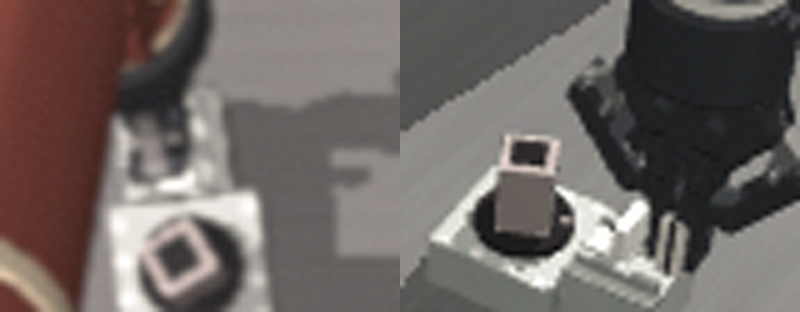

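The relay stands seated in the base. The closed fingers at (668,245) are just outside the latch handle at (635,230). Pushing now.

```bash

python3 -m crank '{"dp":[[0,-0.003,-0.001],[0,-0.003,-0.001],[0,-0.003,0]],"spin":[0,0,0]}' >/dev/null;python3 d.py
python3 -m crank '{"dp":[[0,-0.003,0],[0,-0.003,0],[0,-0.003,0]],"spin":[0,0,0]}' >/dev/null;python3 d.py
python3 -m crank '{"dp":[[0,-0.002,0],[0,-0.002,0]],"spin":[0,0]}' >/dev/null;python3 d.py
```

```text
t 16.1 tcp [622.8 164.2  54.9] yang 0.121 tilt [-0.002 -0.004 -1.   ] F [ 0.8 -0.4  0.5] T [ 0.03 -0.03  0.02] w 0.2
t 16.48 tcp [615.8 163.4  55.9] yang 0.121 tilt [ 0.005 -0.003 -1.   ] F [ 2.5  0.8 -1.1] T [ 0.07 -0.58 -0.03] w 0.1
t 16.73 tcp [613.  163.1  56.2] yang 0.121 tilt [ 0.008 -0.003 -1.   ] F [ 1.8 -0.1 -0.6] T [ 0.12 -0.58  0.07] w 0.2
```

```bash

python3 -m crank '{"dp":[[0,-0.0025,0.001],[0,-0.0025,0.001],[0,-0.0025,0]],"spin":[0,0,0]}' >/dev/null;python3 d.py
python3 -m crank '{"dp":[[0,-0.0025,0],[0,-0.002,0]],"spin":[0,0]}' >/dev/null;python3 d.py
python3 -m crank '{"dp":[[0,-0.002,0],[0,-0.002,0]],"spin":[0,0]}' >/dev/null;python3 d.py
```

```text
t 17.1 tcp [607.6 162.4  56.1] yang 0.121 tilt [ 0.014 -0.002 -1.   ] F [ 3.3 -0.4  0.7] T [ 0.1  -0.53 -0.04] w 0.4
t 17.35 tcp [602.6 161.8  56. ] yang 0.121 tilt [ 0.013 -0.002 -1.   ] F [2.8 0.2 2.5] T [ 0.07 -0.54  0.  ] w 0.2
t 17.6 tcp [602.2 161.7  56.4] yang 0.121 tilt [ 0.022 -0.001 -1.   ] F [ 6.2  1.  -1.8] T [ 0.22 -1.39  0.  ] w -0.1
```

```bash

python3 -m crank '{"dp":[[0,-0.002,0],[0,-0.002,0]],"spin":[0,0]}' >/dev/null;python3 d.py
python3 -m crank '{"dp":[[0,-0.0025,0],[0,-0.0025,0]],"spin":[0,0]}' >/dev/null;python3 d.py
```

```text
t 17.85 tcp [602.3 161.7  56.5] yang 0.121 tilt [ 0.032 -0.    -0.999] F [ 6.3  1.  -0.8] T [ 0.21 -1.29  0.04] w -0.1
t 18.1 tcp [602.4 161.8  56.7] yang 0.121 tilt [ 0.044  0.001 -0.999] F [ 7.1  0.9 -1.3] T [ 0.23 -1.48 -0.01] w 0.0
```

A firm stop. Retreat and check.

```bash

python3 -m crank '{"dp":[[0,0.01,0],[0,0.015,0],[0,0,-0.04],[0,0,-0.05],[0,0.03,-0.05]],"spin":[0,0,0,0,0]}' >/dev/null
python3 -m crank '{"dp":[[0,0.05,0],[0,0.05,0],[0.05,0,-0.02],[0,0,0]],"spin":[0,0,0,0]}' >/dev/null;python3 d.py
python3 - <<'E'
from tri import *
o=[]
for d,(x,y,w,h) in((T,(240,160,56,44)),(S,(335,155,72,56))):
    o.append(cv2.resize(d["image"][y:y+h,x:x+w],(400,312),interpolation=cv2.INTER_CUBIC))
cv2.imwrite("pics/g6.png",np.hstack(o))
# predicted handle-top centre, shut/open
for r in(42,58):
    p=proj(S,[545.5+r*.9934,155+r*.115,64]);print(r,(p-[335,155]+.5)*[400/72,312/56]+[400,0])
E
```

```text
t 19.23 tcp [731.7 229.6 208.6] yang 0.12 tilt [-0.014 -0.01  -1.   ] F [-0.4  0.   1.1] T [-0.01  0.03 -0.06] w 0.3
42 [623.03795189 170.44399898]
58 [655.35237925 184.21750787]
```

View pics/g6.png

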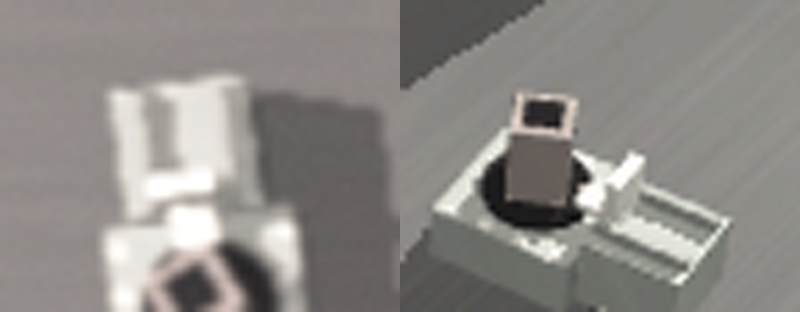

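The handle top at (626,168) matches the shut prediction (623,170), and the tongue covers the collar edge. The relay stands upright and the arm is clear.

```bash
python3 -c "
from rig import ticket;print(ticket.job_done())"
```

```text
the job is handed in; nothing more can be done
None
```

The black relay is plugged fully home in the base, the latch is shut over its collar, and the job was handed in at about 19 s. No verdict came back.

- **Relay:** I gripped it in the tray, felt for the well, and turned it counter-clockwise with no more than about 1 N until the notch found the key. It dropped to a firm stop at 5–10 N. The housing top appeared at pixel (373,260), against a prediction of (374,265) for fully home and (376,237) for sitting on the key.
- **Latch:** I pushed it with closed fingers at about 3 N until it stopped firmly at 6–7 N. The handle top ended within about 3 crop pixels of its predicted shut position, and the tongue covers the collar edge in the last picture.
- **At hand-in:** the arm was about 200 mm clear and touched nothing. I never moved near the bystanders, but I did not re-measure them afterwards.

**What did not go cleanly:**
- The first lowering was about 3 mm off in x and pressed on the well's chamfer with up to 23 N. That is above the 5–8 N meant for feeling but under the 35 N limit. I backed off, shifted, and it went in freely.
- The two cameras disagreed by about 4–5 mm on the well position; contact put it between them in x.
- Once home, the relay could still be turned through about 0.2–0.3 rad, a bit more than the stated notch play. I took the height match and the latch passing over the collar as the better evidence that it is seated.

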